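Tap a sanding drum into its taper sleeve and rack it

ROBOT

A 6-joint arm with a two-finger parallel gripper is mounted at the origin on the work surface. World frame = base frame: x ahead of the robot, y to its left, z up, the work surface at z = 0. Lengths are in m, angles in rad, forces in N, time in s.
With the tool pointing down it reaches from about 0.3 to 0.775 m from the base axis. Payload 14.6 kg.
Tool frame: the origin (TCP) lies at the very end of the fingers, on their centre line; the grasp point (between the pads) lies 19 mm behind it; z points along the fingers, y is the line along which they close (so a half turn about z gives the same grasp; the last joint's range is limited). The gripper opens to 85 mm and grips with 20 to 120 N. Pads are 22 mm wide; open, the fingers measure 114 mm over their backs; the gripper's body (76 mm by 85 mm) begins 54 mm behind the grasp point. The pads swing forward as they close: fully open they stand 13 mm farther back than shut.
Start: joints at [-1.196, 0.3, 1.521, -0, 1.321, -0.067], TCP at [0.235, -0.497, 0.231] pointing down, gripper open.
Joint ranges: [-3.03, 3.03], [-0.79, 2.21], [0.23, 2.52], [-1.04, 4.18], [0, 3.07], [-2.55, 2.55]. Speed limits (rad/s): [2.22, 2.22, 2.57, 3.14, 3.14, 3.14].

INTERFACE

Orientations are given as a unit quaternion [x, y, z, w].
In Python, from station import read_state, capture, camera_model, robot, nets gives the robot as it stands.
- The arm moves only by the tool play_rows, never from a script. Its argument "moves" is a list of rows, each a list of 4 numbers: the shift along the tool's x, y, z in mm, then the turn about the tool's z in degrees. A call has 1 to 20 rows; each row is the pose to reach, as a shift and turn from the pose commanded when the call began, along the tool's axes at that moment; what a row does not reach only later rows make up. A row lasts 1/12 s, in which the tool goes at most 41.7 mm and 7.16 degrees, less where a joint would pass 70% of its speed; a pose out of reach is approached as far as the arm can. A call with a gripper value outside its range is refused whole. "gripper" is the opening, from 0 (shut) to 1 (fully open), set as the call begins (left out, the last holds). The fingers move at their own pace and stop on an object; "newtons" is the grip in N (left out, the last holds). Time passes only in rows, so rows that repeat a pose let the fingers close. It gives the time, the measured TCP pose, the force, the opening and the grip force at its end, in the units of the state.
- read_state(): the state, without advancing time (a new reading comes with each control period).
- capture(name): name is "scene" or "top" or "wrist"; returns the picture (400x640x3 uint8, red, green, blue); there is no depth.
- camera_model(name): a dict with "fx", "fy", "cx", "cy" (pixels), "pose" (4x4, takes a point from camera to world coordinates). Camera axes: x right, y up, looking along -z (the intrinsics and any distortion apply to the point x, -y, -z); pixel columns grow to the right and rows downward; lengths in m; the calibration is good to about 2 mm. A picture is of the moment at which its call begins: read the wrist's pose just before it. camera_model takes no time and is no camera call; for the wrist camera it gives the pose at the moment of the call.
- robot.job_done(): hands the job in; it is judged then, once.
Trained networks look in the newest picture that a camera, given by its name, has taken for a name from the list of things; names that differ only in an ending like _2 or _b are one class to them, and where a whole thing is asked for, a point or a joint stands for the part that bears it (a point fixed in the world has none). Each returns a list of dicts, best first, with "confidence" (0 to 1); they miss things now and then, are a little off and sometimes report something else, mostly with a low value. They report only what shows in the picture. A call takes as long as a camera call. They do not tell look-alikes from the thing itself.
- nets.spot_in(camera, label): "rect" ([left, top, right, bottom] in pixels, round what is visible of it).
- nets.silhouettes(camera, label): "pixels" (400x640 bool, what is visible of it) and "rect" ([left, top, right, bottom] in pixels, round what is visible of it).
The state is a dict: "time_s": time; "qpos": joint angles; "joint_vel": joint speeds; "joint_torque": joint torques, N m; "position": TCP position; "orientation": TCP orientation; "ft_force": force on the tool from outside, world axes, zero at the start; "moment": the same for the moment, N m; "opening": finger opening in m; "gripper_force": force on a finger pad.
Only numpy, scipy, OpenCV 4.12 (cv2) and the standard library are available. Lean on these libraries where they do the work, as an engineer would, in place of code of your own. Each camera call takes 0.05 s, during which the arm holds its last target. There are 200 camera calls.

TASK

Take the sanding drum out of the plywood block, set its tapered shank in the sleeve that stands in the steel holder and let go, then tap the boss on top of the drum with the shut fingertips, firmly, with about 20 N but never more than 30 N, so that the taper is driven home and holds by friction alone. Then take hold of the drum alone, lift drum and sleeve together out of the holder, and stand them in the empty pocket of the white rack; leave everything else where it is.

Things in the scene. Friction and masses are not known exactly. Their poses are not given: they have to be found in the camera images.
- drum_center (a point): centre of the sanding drum (loose, about 150 g): a brown abrasive drum 36 mm in diameter and 42 mm tall (its underside 21 mm below this point), with a steel boss 24 mm across and 8 mm tall on top and a polished steel shank 40 mm long below, tapering from 25 to 15 mm. z points up along its axis. At the start it stands upright with its underside on the plywood block, shank in the hole
- drum: the same drum; origin in the centre of its underside, where the shank begins; z up; top of the boss at z = 50 mm. Laid in the sleeve, a tap on the boss drives it a little further, stiffly, and it stays; one or two slow taps (20 mm/s or less) that reach about 20 N bring it home, 10 N is not enough; the drum never touches the mouth
- stand: fixed plywood block 75 x 75 x 55 mm, origin in the centre of its underside; 27 mm hole in the middle of its top in which the drum's shank stands at the start
- holder: fixed dark steel holder block 85 x 85 x 30 mm on a flat base, origin in the centre of its underside; in its top a round pocket 36 mm across and 22 mm deep in which the sleeve stands with play
- sleeve: the loose steel taper sleeve with a brass liner in its bore (about 350 g), 75 mm tall, body 38 mm across, foot 32 mm across and 30 mm tall; origin in the centre of its underside, z up along its axis; at the start it stands upright in the holder's pocket, whose floor is 8 mm above the bench
- sleeve_mouth (a point): centre of the sleeve's mouth, 75 mm above its underside, z up along its axis. The tapered socket is 23 mm wide at its mouth and 45 mm deep, in a brass liner that sits up to 6 mm deeper in some sleeves: the shank laid in without force rests with the drum's underside anywhere from 2 to 9 mm above this point, so its final height is not known beforehand; only force tells
- rack: fixed white tool rack 85 x 200 x 30 mm, origin in the centre of its underside, long along its y, with two round pockets 42 mm across and 22 mm deep at y = -50 mm (empty) and y = +50 mm (occupied)
- rack_pocket (a point): centre of the floor of the rack's empty pocket, 8 mm above the bench and 22 mm below the rack's top
- cone_tool: bystander: a finished sleeve with a sanding cone, 109 mm tall and 38 mm across, standing in the rack's other pocket; origin in the centre of its underside
- jug: bystander: white plastic bottle 150 mm tall, 76 mm across, origin in the centre of its underside
- nut_bin: bystander: open white plastic bin of nuts 120 x 160 x 45 mm, origin in the centre of its underside
- wrench: bystander: wrench 170 mm long lying on the bench
Things that resemble listed ones, but are neither listed nor needed, are in the scene too. Leave any blue, green or turquoise look-alike of the drum alone.

How it is judged:
On the way, in this order (a step that is already met when the one before it is completed fails the run):
1. shank straight in the sleeve in the holder, wedged with over 26 N between shank and socket (a tap of 14 to 17 N gives it), the fingers bearing on the boss on top and not on the drum's side (z of drum in the frame of sleeve_mouth below 0.009 m and contact force between drum and sleeve above 26 N and horizontal distance between drum and sleeve_mouth below 0.003 m and angle between the z axis of drum and the z axis of sleeve, either way round below 0.06 rad and distance between sleeve and holder below 0.013 m and contact force between the fingers and drum_c1 above 1 N and contact force between the fingers and drum_c0 below 0.2 N), for 0.05 s.
2. the sleeve hangs clear of the holder, held by the taper alone: nothing but the drum touches it (height (world z) of sleeve above 0.035 m and contact force between drum and sleeve above 22 N and z of drum in the frame of sleeve_mouth below 0.009 m and contact force between the fingers and sleeve below 0.1 N and contact force between sleeve and holder below 0.1 N), for 0.3 s.
At the end, for the whole second after the job is handed in: sleeve standing upright (within 0.06 rad) on the floor of the rack's empty pocket (8 mm sideways, 3 mm in height) with the drum still straight in it (3 mm, 0.06 rad), its underside at most 9 mm above the mouth, and wedged with over 26 N between shank and socket; all at rest and released (horizontal distance between sleeve and rack_pocket below 0.008 m and z of sleeve in the frame of rack_pocket below 0.003 m and angle between sleeve's own z axis and vertical below 0.06 rad and z of drum in the frame of sleeve_mouth below 0.009 m and horizontal distance between drum and sleeve_mouth below 0.003 m and angle between the z axis of drum and the z axis of sleeve, either way round below 0.06 rad and linear speed of each of sleeve, drum below 0.02 m/s and contact force between drum and sleeve above 26 N); the robot touches nothing.
It fails at once if the sleeve is driven against the holder with more than 36 N (the tap plus the weight of the parts, about 5 N) (contact force between sleeve and holder above 36 N).
It fails at once if the sleeve is gripped or pushed by the fingers (contact force between the fingers and sleeve above 3 N).
It fails at once if a bystander is moved by more than 15 mm (distance of any of cone_tool, jug, nut_bin, wrench from where it was at the start of the episode above 0.015 m).
It also fails if it takes over 61 s, if anything falls off the work surface, if the arm or the gripper's body presses on something with over 40 N, if the wrist force passes 120 N, or if a joint passes its speed limit or range.

## Working session

There is one attempt and no reset: what is moved stays moved. The work goes in short steps, Python scripts to look and compute and a tool call to move; the robot and the scene stay as the last step left them, time stands still between calls to the robot, and variables do not carry over. Pictures are saved under pics/ and viewed, at most 10 in all, crops included, and the job is handed in when it is done.

Besides the shell and the picture viewer there is one more tool, called after ">>>" by a JSON object that holds its "op" and its "data", one argument or row to a line. play_rows: Moves the arm, as the interface text tells. Its arguments: {"type":"object","properties":{"moves":{"type":"array"},"gripper":{"type":"number"},"newtons":{"type":"number"}},"required":["moves"]}

```bash
mkdir -p pics; ls; python3 - <<'E'
from station import *
import cv2,numpy as np
for c in("scene","top"):
    im=capture(c); cv2.imwrite(f"pics/{c}0.png",im[:,:,::-1])
    m=camera_model(c); print(c,{k:(np.round(v,3).tolist()) if k!='dist' else v for k,v in m.items() if not isinstance(v,str)})
    for l in("drum","stand","holder","sleeve","rack","cone_tool","jug","nut_bin","wrench"):
        print(l,[(np.round(d["rect"]).tolist(),round(d["confidence"],2)) for d in nets.spot_in(c,l)[:4]])
s=read_state();print(s)
E
```

```text
pics
scene {'fx': 398.511, 'fy': 398.511, 'cx': 312.448, 'cy': 199.289, 'pose': [[0.774, -0.451, 0.444, 0.997], [0.633, 0.568, -0.526, -0.518], [-0.015, 0.688, 0.725, 0.785], [0.0, 0.0, 0.0, 1.0]]}
drum [([243.0, 193.0, 261.0, 224.0], 0.89), ([290.0, 152.0, 301.0, 186.0], 0.82), ([252.0, 160.0, 265.0, 188.0], 0.77), ([277.0, 173.0, 292.0, 193.0], 0.74)]
stand [([265.0, 180.0, 303.0, 216.0], 0.89)]
holder [([324.0, 150.0, 372.0, 181.0], 0.67)]
sleeve [([345.0, 140.0, 359.0, 161.0], 0.72)]
rack [([181.0, 232.0, 274.0, 315.0], 0.7), ([236.0, 228.0, 253.0, 262.0], 0.68)]
cone_tool [([232.0, 228.0, 253.0, 264.0], 0.79), ([278.0, 171.0, 290.0, 194.0], 0.54)]
jug [([412.0, 129.0, 448.0, 184.0], 0.56), ([358.0, 217.0, 428.0, 291.0], 0.56), ([182.0, 234.0, 272.0, 318.0], 0.4)]
nut_bin [([361.0, 216.0, 428.0, 290.0], 0.77), ([186.0, 233.0, 272.0, 320.0], 0.41)]
wrench [([252.0, 325.0, 322.0, 374.0], 0.72)]
top {'fx': 404.48, 'fy': 404.48, 'cx': 317.119, 'cy': 201.014, 'pose': [[0.026, 0.994, -0.106, 0.509], [-0.999, 0.028, 0.018, 0.015], [0.021, 0.105, 0.994, 0.909], [0.0, 0.0, 0.0, 1.0]]}
dru
[... 634 characters left out ...]
time_s': 1.0, 'qpos': array([-1.19561171e+00,  2.99883142e-01,  1.52097601e+00,  7.67110403e-06,
        1.32072695e+00, -6.65520760e-02]), 'joint_vel': array([ 0.00071904,  0.0006323 ,  0.00089571, -0.00068762, -0.00024608,
        0.00052874]), 'joint_torque': array([ 6.47578527e-04, -5.43359077e+01, -3.61980808e+01, -5.24494385e-05,
        6.37950907e-04, -1.55117289e-05]), 'position': array([ 0.23515089, -0.49718871,  0.23129999]), 'orientation': array([9.75707791e-01, 2.19076031e-01, 4.17625293e-06, 2.66989302e-06]), 'ft_force': array([-0.68908219, -0.26127497,  0.08665471]), 'moment': array([ 0.02247034,  0.01407531, -0.01003831]), 'gripper_force': 0.0, 'opening': 0.08531351367597699}
```

```bash
python3 - <<'E'
import cv2
a=cv2.imread("pics/top0.png")[60:320,110:510]; cv2.imwrite("pics/t1.png",cv2.resize(a,(800,520),interpolation=cv2.INTER_CUBIC))
a=cv2.imread("pics/scene0.png")[110:350,160:480]; cv2.imwrite("pics/s1.png",cv2.resize(a,(800,600),interpolation=cv2.INTER_CUBIC))
E
```

```text
(no output)
```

View pics/t1.png

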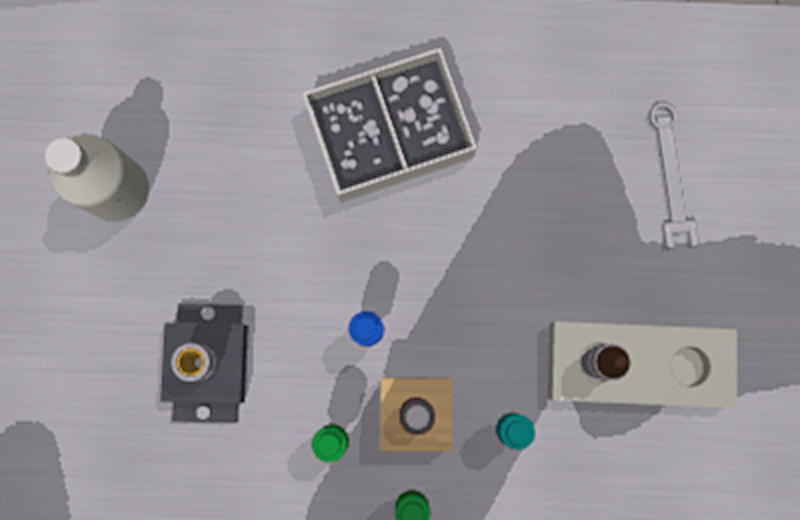

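View pics/s1.png

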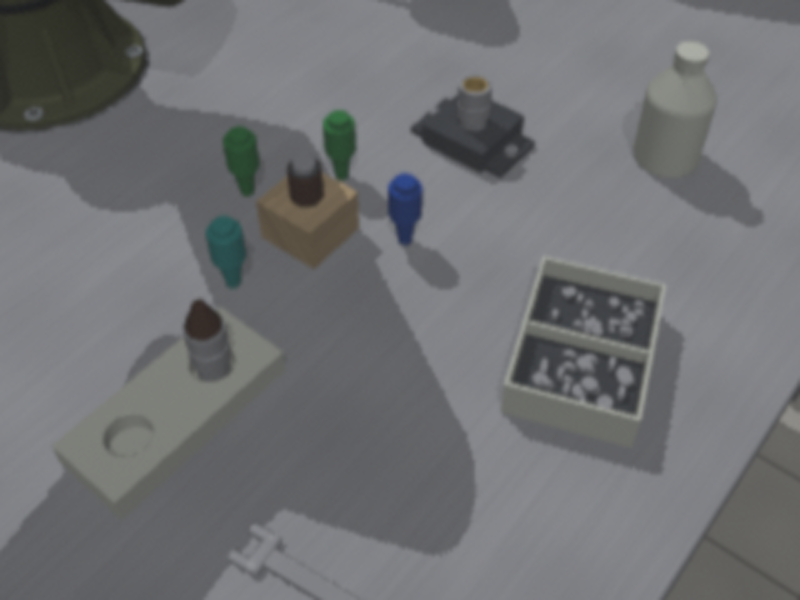

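The top crop shows the brown drum with its grey boss in the plywood block at top-view px (318,268), sleeve mouth at (205,241), empty rack pocket at (455,243), cone tool beside it; look-alikes surround the block (blue, 2 green, teal).

```bash
cat > h.py <<'E'
from station import *
import cv2,numpy as np
from scipy.spatial.transform import Rotation as R
def ray(m,u,v):
    d=np.array([(u-m["cx"])/m["fx"],-(v-m["cy"])/m["fy"],-1.]);P=np.array(m["pose"]);return P[:3,3],P[:3,:3]@d
def at(m,u,v,z):
    o,d=ray(m,u,v);return o+d*(z-o[2])/d[2]
def proj(m,p):
    P=np.array(m["pose"]);q=P[:3,:3].T@(np.array(p)-P[:3,3]);return m["cx"]+m["fx"]*q[0]/-q[2],m["cy"]-m["fy"]*q[1]/-q[2]
def tool(p):  # world point -> shift in tool axes (mm) from the current TCP, given for TCP to reach p
    s=read_state();return 1000*R.from_quat(s["orientation"]).inv().apply(np.array(p)-s["position"])
E
python3 - <<'E'
from h import *
t=camera_model("top");s=camera_model("scene");print(t.keys())
for n,uv,z in(("boss",(318.5,268),.105),("mouth",(205.3,241),.083),("rim",(455,243),.03),("cone",(415,241),.117),("jugcap",(142,137),.15),("blue",(293,224.5),.09),("g1",(275,281),.09),("teal",(368,275.5),.09),("g2",(316,314.5),.09)):
    p=at(t,*uv,z);print(n,p.round(4),"scene px",np.round(proj(s,p),1))
for uv in((386,221.5),(478.5,224.5),(478.5,262.5),(386,261)):print("rackcorner",at(t,*uv,.03).round(4))
for uv in((300,249.5),(336,249),(336,285),(300.5,285)):print("stand",at(t,*uv,.055).round(4))
print(R.from_quat(read_state()["orientation"]).as_matrix().round(3), np.array(camera_model("wrist")["pose"]).round(3))
E
```

```text
dict_keys(['fx', 'fy', 'cx', 'cy', 'pose'])
boss [ 0.4624 -0.0057  0.105 ] scene px [281.  173.7]
mouth [0.5094 0.2238 0.083 ] scene px [349.2 142.8]
rim [ 0.5192 -0.3034  0.03  ] scene px [211.  282.5]
cone [ 0.52  -0.193  0.117] scene px [242.2 226.9]
jugcap [0.7027 0.3372 0.15  ] scene px [436.3 129.8]
blue [0.5471 0.0477 0.09  ] scene px [320.7 181. ]
g1 [0.4339 0.0798 0.09  ] scene px [295.1 156.3]
teal [ 0.4492 -0.1056  0.09  ] scene px [249.6 198. ]
g2 [ 0.3706 -0.0035  0.09  ] scene px [256.3 162.8]
rackcorner [ 0.5619 -0.1523  0.03  ]
rackcorner [ 0.5608 -0.3556  0.03  ]
rackcorner [ 0.4784 -0.3543  0.03  ]
rackcorner [ 0.4766 -0.153   0.03  ]
stand [0.4968 0.0327 0.055 ]
stand [ 0.4998 -0.0427  0.055 ]
stand [ 0.4255 -0.0443  0.055 ]
stand [0.4237 0.0295 0.055 ]
[[ 0.904  0.428  0.   ]
 [ 0.428 -0.904 -0.   ]
 [ 0.     0.    -1.   ]] [[ 0.428  0.862  0.272  0.305]
 [-0.904  0.408  0.13  -0.464]
 [ 0.001 -0.301  0.954  0.374]
 [ 0.     0.     0.     1.   ]]
```

>>> {"op": "play_rows", "data": {
  "moves": [
    [415, -347, 31, 0],
    [415, -347, 31, 0],
    [415, -347, 31, 0],
    [415, -347, 31, 0],
    [415, -347, 31, 0],
    [415, -347, 31, 0],
    [415, -347, 31, 0],
    [415, -347, 31, 0],
    [415, -347, 31, 0],
    [415, -347, 31, 0],
    [415, -347, 31, 0],
    [415, -347, 31, 0],
    [415, -347, 31, 0],
    [415, -347, 31, 0],
    [415, -347, 31, 0],
    [415, -347, 31, 0],
    [415, -347, 31, 0],
    [415, -347, 31, 0]
  ],
  "gripper": 0.7
}}

```text
time_s: 2.5
position: [0.4617, -0.0071, 0.2005]
orientation: [0.976, 0.218, 0.0, 0.0]
ft_force: [-0.5, -0.2, -0.6]
opening: 0.06
gripper_force: 0.0
```

```bash
cat >> h.py <<'E'
def look(name):
    m=camera_model("wrist");im=capture("wrist");cv2.imwrite(f"pics/{name}.png",im[:,:,::-1]);return m,im
E
python3 - <<'E'
from h import *
s=read_state();print(s["time_s"],s["position"],s["opening"],s["ft_force"])
m,im=look("w1");print(im.shape,m["fx"])
print("exp boss px",proj(m,[.4624,-.0057,.105]), "drumtop rim", proj(m,[.4624,-.0057,.097]))
for d in nets.silhouettes("wrist","drum")[:3]:print(d["rect"],d["confidence"])
E
```

```text
2.5 [ 0.46172768 -0.00712865  0.20045796] 0.060041943032004906 [-0.53109812 -0.24697635 -0.62471822]
(400, 640, 3) 285.9348918589606
exp boss px (np.float64(317.74614496365166), np.float64(198.9669834372853)) drumtop rim (np.float64(317.76777583701187), np.float64(196.25110645283934))
[379.8, 213.0, 422.3, 259.6] 0.91
[265.9, 232.0, 298.7, 289.0] 0.86
[297.0, 170.4, 339.7, 216.7] 0.66
```

View pics/w1.png

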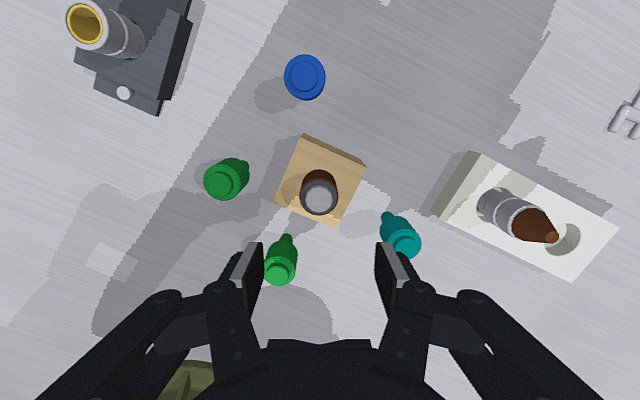

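The boss is at about (319,195) in the wrist view, on the block, with green/teal/blue look-alikes well clear of the finger line. Refine the boss and mouth by ellipse fit.

```bash
cat >> h.py <<'E'
def blob(im,u,v,r,test):
    "ellipse/centroid of the largest blob passing test(hsv) near u,v"
    x0,y0=int(u-r),int(v-r);c=im[max(y0,0):int(v+r),max(x0,0):int(u+r)];h=cv2.cvtColor(c,cv2.COLOR_RGB2HSV).astype(int)
    k=test(h).astype(np.uint8);cs,_=cv2.findContours(k,cv2.RETR_EXTERNAL,cv2.CHAIN_APPROX_NONE)
    c=max(cs,key=cv2.contourArea);e=cv2.fitEllipse(cv2.convexHull(c));return e[0][0]+max(x0,0),e[0][1]+max(y0,0),e[1]
E
python3 - <<'E'
from h import *
im=cv2.imread("pics/w1.png")[:,:,::-1].copy();m=camera_model("wrist")
h=cv2.cvtColor(im,cv2.COLOR_RGB2HSV)
for r in range(174,218,4):print(r,[(int(h[r,c,1]),int(h[r,c,2])) for c in range(297,343,4)])
for lo in(70,100,120):
    e=blob(im,319,195,24,lambda h:(h[...,1]<45)&(h[...,2]>lo));print(lo,np.round(e[:2],1),e[2],at(m,e[0],e[1],.105).round(4))
e=blob(im,86,22,24,lambda h:(h[...,1]>110));print(np.round(e[:2],1),e[2],at(m,e[0],e[1],.083).round(4))
print(tool([.4624,-.0057,.058]))
E
```

```text
174 [(84, 154), (87, 155), (82, 171), (172, 43), (160, 51), (121, 55), (183, 53), (170, 51), (179, 37), (84, 183), (80, 178), (81, 176)]
178 [(86, 157), (81, 158), (142, 45), (146, 49), (185, 58), (158, 84), (146, 77), (145, 51), (140, 53), (170, 36), (80, 175), (82, 175)]
182 [(86, 161), (88, 154), (155, 56), (38, 60), (38, 81), (28, 83), (29, 78), (34, 83), (137, 80), (188, 42), (80, 184), (82, 175)]
186 [(82, 161), (110, 88), (38, 80), (22, 80), (12, 104), (15, 104), (17, 107), (25, 93), (29, 80), (95, 78), (84, 171), (81, 176)]
190 [(81, 157), (139, 68), (40, 83), (12, 110), (10, 158), (13, 160), (11, 159), (10, 158), (23, 88), (43, 78), (113, 108), (82, 175)]
194 [(82, 155), (20, 78), (31, 66), (11, 162), (13, 160), (11, 162), (11, 161), (14, 163), (11, 162), (27, 75), (162, 60), (83, 173)]
198 [(74, 210), (27, 65), (18, 113), (11, 160), (10, 157), (11, 157), (10, 155), (11, 157), (10, 159), (37, 75), (104, 59), (84, 176)]
202 [(77, 196), (32, 56), (25, 91), (10, 161), (11, 162), (12, 164), (11, 162), (14, 163), (14, 165), (37, 75), (104, 145), (81, 180)]
206 [(80, 191), (80, 205), (42, 66), (11, 160), (16, 158), (11, 156), (11, 156), (13, 160), (10, 155), (49, 83), (79, 181), (83, 178)]
210 [(73, 210), (73, 209), (101, 161), (41, 75), (6, 157), (9, 162), (11, 162), (17, 133), (50, 77), (85, 172), (84, 173), (82, 171)]
214 [(20, 155), (81, 212), (73, 210), (73, 219), (140, 95), (40, 63), (35, 51), (108, 144), (79, 196), (84, 176), (81, 179), (81, 173)]
70 [318.5 196.3] (33.12257385253906, 35.79560089111328) [ 0.4649 -0.0051  0.105 ]
100 [318.5 198.6] (26.975387573242188, 27.2479305267334) [ 0.4631 -0.0059  0.105 ]
120 [318.4 199.2] (25.140403747558594, 26.2976131439209) [ 0.4625 -0.0061  0.105 ]
[84.4 23.4] (32.03392791748047, 41.95631790161133) [0.51   0.2229 0.083 ]
[  1.02334843  -0.88468607 142.46502357]
```

>>> {"op": "play_rows", "data": {
  "moves": [
    [1, -0.7, 35, 0],
    [1, -0.7, 70, 0],
    [1, -0.7, 100, 0],
    [1, -0.7, 120, 0],
    [1, -0.7, 132, 0],
    [1, -0.7, 138, 0],
    [1, -0.7, 141, 0],
    [1, -0.7, 141, 0]
  ]
}}

```text
time_s: 3.27
position: [0.4626, -0.0053, 0.0594]
orientation: [0.976, 0.219, 0.0, -0.0]
ft_force: [-1.3, 0.1, 0.8]
opening: 0.0597
gripper_force: 0.0
```

>>> {"op": "play_rows", "data": {
  "moves": [
    [0, 0, 0, 0],
    [0, 0, 0, 0],
    [0, 0, 0, 0],
    [0, 0, 0, 0],
    [0, 0, 0, 0]
  ],
  "gripper": 0.25,
  "newtons": 60
}}

```text
time_s: 3.68
position: [0.4631, -0.0051, 0.0604]
orientation: [0.976, 0.219, 0.001, 0.0]
ft_force: [-1.9, -0.5, 6.8]
opening: 0.0347
gripper_force: 59.2
```

>>> {"op": "play_rows", "data": {
  "moves": [
    [0, 0, -20, 0],
    [0, 0, -55, 0],
    [0, 0, -90, 0],
    [0, 0, -97, 0],
    [25, -94, -97, 0],
    [50, -188, -97, 0],
    [50, -188, -97, 0],
    [50, -188, -97, 0],
    [50, -188, -97, 0],
    [50, -188, -97, 0],
    [50, -188, -97, 0],
    [50, -188, -97, 0]
  ]
}}

```text
time_s: 4.68
position: [0.4274, 0.1859, 0.1563]
orientation: [0.976, 0.219, 0.0, 0.0]
ft_force: [0.3, -0.1, -1.7]
opening: 0.0346
gripper_force: 60.5
```

```bash
python3 - <<'E'
from h import *
s=read_state();print(s["time_s"],s["position"],s["opening"],s["ft_force"])
m,im=look("w2")
for l in("sleeve","holder"):
    for d in nets.spot_in("wrist",l)[:2]:print(l,d["rect"],d["confidence"])
print("exp mouth",proj(m,[.5097,.2233,.083]))
x=capture("top");cv2.imwrite("pics/top1.png",x[:,:,::-1])
E
```

```text
4.6833 [0.42736531 0.18594762 0.15626535] 0.03464053631760391 [ 0.3454353  -0.09067326 -1.69044779]
sleeve [295.5, 61.3, 349.2, 115.0] 0.72
sleeve [441.8, 186.4, 574.5, 288.5] 0.49
holder [257.7, 5.7, 385.0, 169.3] 0.89
exp mouth (np.float64(321.06966938153204), np.float64(88.2888865149858))
```

View pics/w2.png

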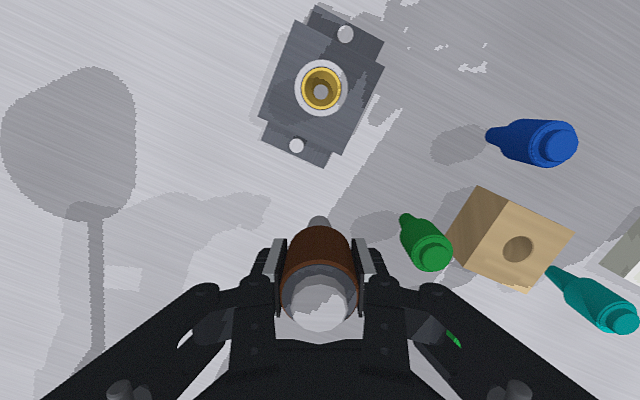

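The drum is held upright; the sleeve mouth shows at (321,87), as expected within a pixel.

```bash
python3 - <<'E'
from h import *
im=cv2.imread("pics/w2.png")[:,:,::-1].copy();m=camera_model("wrist");s=read_state();p=s["position"]
e=blob(im,321,88,24,lambda h:(h[...,1]>110));print(np.round(e,1) if 0 else e,at(m,e[0],e[1],.083).round(4))
e=blob(im,321,88,34,lambda h:((h[...,1]<40)&(h[...,2]>140))|((h[...,1]>110)));print(e,at(m,e[0],e[1],.083).round(4))
e=blob(im,320,300,34,lambda h:(h[...,1]<40)&(h[...,2]>125));print("boss",e,"exp",proj(m,p+[0,0,.0446]),(at(m,e[0],e[1],p[2]+.0446)-p).round(4))
q=p+[0,0,-.0454];print("tip exp",proj(m,q))
for g in([.5097,.2233],[.5092,.2228]):print(tool(g+[p[2]]))
E
python3 - <<'E'
import cv2,sys
sys.path.insert(0,'.')
a=cv2.imread("pics/w2.png");c=cv2.hconcat([cv2.resize(a[50:125,283:358],(400,400),interpolation=0),cv2.resize(a[205:340,255:390],(400,400),interpolation=0)]);cv2.imwrite("pics/w2c.png",c)
E
```

```text
(320.7497272491455, 87.91904640197754, (39.31747055053711, 42.2598991394043)) [0.5102 0.223  0.083 ]
(320.5539245605469, 87.52531433105469, (53.0251350402832, 56.94300842285156)) [0.5104 0.2232 0.083 ]
boss (319.5320472717285, 323.38746643066406, (69.10413360595703, 79.06919860839844)) exp (np.float64(319.3831423049309), np.float64(306.6660088708411)) [-0.0075 -0.0036  0.0446]
tip exp (np.float64(319.0183850004712), np.float64(222.17532941417116))
[9.03665900e+01 7.25012224e-01 3.31011524e-03]
[8.97011803e+01 9.64240033e-01 3.30424888e-03]
```

View pics/w2c.png

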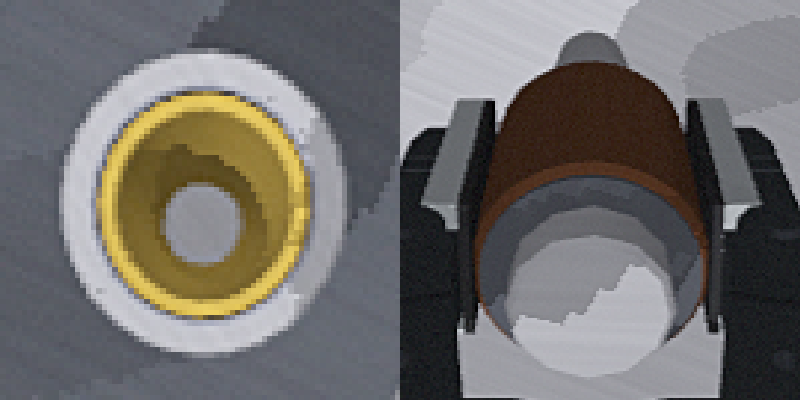

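>>> {"op": "play_rows", "data": {
  "moves": [
    [38, 0.5, 0, 0],
    [76, 1, 0, 0],
    [91, 1.2, 0, 0],
    [91, 1.2, 0, 0],
    [91, 1.2, 10, 0],
    [91, 1.2, 22, 0],
    [91, 1.2, 34, 0],
    [91, 1.2, 44, 0],
    [91, 1.2, 52, 0],
    [91, 1.2, 57, 0],
    [91, 1.2, 57, 0],
    [91, 1.2, 57, 0]
  ]
}}

```text
time_s: 5.88
position: [0.5102, 0.2241, 0.0993]
orientation: [0.976, 0.219, -0.0, 0.0]
ft_force: [1.5, -0.3, -1.7]
opening: 0.035
gripper_force: 60.3
```

>>> {"op": "play_rows", "data": {
  "moves": [
    [0, 0, 0.5, 0],
    [0, 0, 1, 0],
    [0, 0, 1.5, 0],
    [0, 0, 1.5, 0]
  ]
}}

```text
time_s: 6.22
position: [0.5103, 0.2242, 0.098]
orientation: [0.976, 0.219, 0.0, -0.0]
ft_force: [0.8, -0.2, -0.6]
opening: 0.0347
gripper_force: 60.3
```

>>> {"op": "play_rows", "data": {
  "moves": [
    [-0.2, 1, 0, 0],
    [-0.2, 1, 0.5, 0],
    [-0.2, 1, 1, 0],
    [-0.2, 1, 1, 0]
  ]
}}

```text
time_s: 6.55
position: [0.5104, 0.2232, 0.0968]
orientation: [0.976, 0.219, 0.0, -0.0]
ft_force: [1.6, 1.0, -0.3]
opening: 0.0349
gripper_force: 60.3
```

>>> {"op": "play_rows", "data": {
  "moves": [
    [0, 0, 0.5, 0],
    [0, 0, 1, 0],
    [0, 0, 1, 0]
  ]
}}

```text
time_s: 6.8
position: [0.5106, 0.2233, 0.096]
orientation: [0.976, 0.219, 0.0, -0.0]
ft_force: [0.6, 2.4, 2.1]
opening: 0.0349
gripper_force: 60.4
```

>>> {"op": "play_rows", "data": {
  "moves": [
    [0, 0, 0.5, 0],
    [0, 0, 1, 0],
    [0, 0, 1, 0]
  ]
}}

```text
time_s: 7.05
position: [0.5108, 0.2235, 0.0954]
orientation: [0.976, 0.219, 0.001, -0.0]
ft_force: [1.4, 2.8, 5.7]
opening: 0.0349
gripper_force: 61.1
```

>>> {"op": "play_rows", "data": {
  "moves": [
    [0, 0, 0, 0],
    [0, 0, 0, 0],
    [0, 0, 0, 0],
    [0, 0, 0, 0],
    [0, 0, 0, 0]
  ],
  "gripper": 0.75
}}

```text
time_s: 7.47
position: [0.5103, 0.2231, 0.0946]
orientation: [0.976, 0.219, -0.0, 0.0]
ft_force: [0.8, 0.1, 0.1]
opening: 0.0639
gripper_force: 0.0
```

>>> {"op": "play_rows", "data": {
  "moves": [
    [0, 0, -10, 0],
    [0, 0, -40, 0],
    [0, 0, -75, 0],
    [0, 0, -105, 0],
    [0, 0, -105, 0],
    [0, 0, -105, 0]
  ]
}}

```text
time_s: 7.97
position: [0.5109, 0.2233, 0.202]
orientation: [0.976, 0.219, 0.002, -0.0]
ft_force: [0.1, 0.3, -1.1]
opening: 0.064
gripper_force: 0.0
```

```bash
python3 - <<'E'
from h import *
s=read_state();print(s["time_s"],s["position"],s["opening"],s["ft_force"])
m,im=look("w3")
cv2.imwrite("pics/w3c.png",cv2.resize(im[100:300,200:440,::-1],(720,600),interpolation=0))
for z in(.143,.140,.137):print(z,"exp boss px",proj(m,[.5105,.2231,z]))
e=blob(im,*proj(m,[.5105,.2231,.14]),30,lambda h:(h[...,1]<40)&(h[...,2]>125));print(e,at(m,e[0],e[1],.14).round(4))
E
```

```text
7.9667 [0.51090949 0.22334111 0.20201268] 0.06402128246167185 [ 0.06270234  0.27988282 -1.12981432]
0.143 exp boss px (np.float64(319.0140432317092), np.float64(216.10715636678003))
0.14 exp boss px (np.float64(319.0063296163738), np.float64(214.6957020543198))
0.137 exp boss px (np.float64(318.9988154647384), np.float64(213.32074604871514))
(323.76134490966797, 225.69895935058594, (52.624916076660156, 79.34844207763672)) [0.5039 0.2159 0.14  ]
```

View pics/w3c.png

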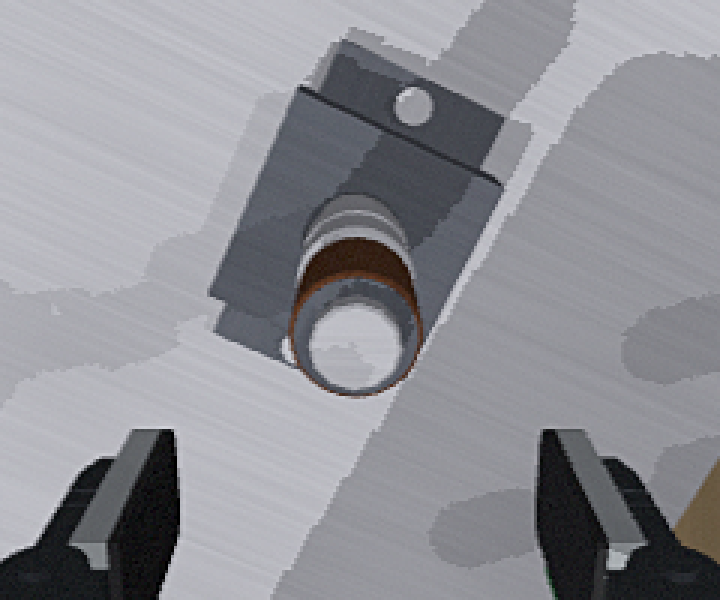

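The drum stands upright and centred in the sleeve (boss at px (319,216), as predicted). Now tap with shut fingers.

>>> {"op": "play_rows", "data": {
  "moves": [
    [0, 0, 0, 0],
    [0, 0, 0, 0],
    [0, 0, 0, 0],
    [0, 0, 15, 0],
    [0, 0, 30, 0],
    [0, 0, 42, 0],
    [0, 0, 50, 0],
    [0, 0, 55, 0],
    [0, 0, 57, 0],
    [0, 0, 57, 0],
    [0, 0, 57, 0]
  ],
  "gripper": 0
}}

```text
time_s: 8.93
position: [0.5106, 0.2233, 0.1433]
orientation: [0.976, 0.219, 0.0, -0.0]
ft_force: [0.9, 0.3, 0.6]
opening: 0.0001
gripper_force: 0.0
```

>>> {"op": "play_rows", "data": {
  "moves": [
    [0, 0, 1, 0],
    [0, 0, 2, 0],
    [0, 0, 3, 0]
  ]
}}

```text
time_s: 9.18
position: [0.5105, 0.2232, 0.1401]
orientation: [0.976, 0.219, 0.0, -0.0]
ft_force: [-0.1, -0.1, 6.3]
opening: 0.0003
gripper_force: 3.2
```

>>> {"op": "play_rows", "data": {
  "moves": [
    [0, 0, 0.5, 0],
    [0, 0, 1, 0]
  ]
}}

```text
time_s: 9.35
position: [0.5109, 0.2234, 0.1398]
orientation: [0.976, 0.219, 0.001, -0.0]
ft_force: [-0.7, -1.2, 10.3]
opening: -0.0002
gripper_force: 5.0
```

>>> {"op": "play_rows", "data": {
  "moves": [
    [0, 0, 0.5, 0],
    [0, 0, 1, 0]
  ]
}}

```text
time_s: 9.52
position: [0.5113, 0.2235, 0.1395]
orientation: [0.976, 0.219, 0.002, -0.0]
ft_force: [-1.0, -0.5, 15.9]
opening: -0.0001
gripper_force: 7.7
```

>>> {"op": "play_rows", "data": {
  "moves": [
    [0, 0, 0.4, 0],
    [0, 0, 0.9, 0]
  ]
}}

```text
time_s: 9.68
position: [0.5116, 0.2236, 0.1393]
orientation: [0.976, 0.219, 0.002, -0.0]
ft_force: [-2.7, -0.7, 21.3]
opening: -0.0
gripper_force: 10.5
```

>>> {"op": "play_rows", "data": {
  "moves": [
    [0, 0, 0.3, 0],
    [0, 0, 0.3, 0]
  ]
}}

```text
time_s: 9.85
position: [0.5117, 0.2236, 0.1392]
orientation: [0.976, 0.219, 0.003, -0.0]
ft_force: [-1.4, -0.9, 19.7]
opening: 0.0001
gripper_force: 9.9
```

>>> {"op": "play_rows", "data": {
  "moves": [
    [0, 0, -4, 0],
    [0, 0, -9, 0],
    [0, 0, -9, 0],
    [0, 0, -8, 0],
    [0, 0, -7, 0],
    [0, 0, -6, 0],
    [0, 0, -5, 0],
    [0, 0, -4, 0],
    [0, 0, -3, 0],
    [0, 0, -2, 0],
    [0, 0, -1, 0],
    [0, 0, 0, 0],
    [0, 0, 0.2, 0]
  ]
}}

```text
time_s: 10.93
position: [0.5118, 0.2236, 0.139]
orientation: [0.976, 0.219, 0.003, -0.0]
ft_force: [-1.3, -1.0, 22.3]
opening: -0.0002
gripper_force: 11.3
```

>>> {"op": "play_rows", "data": {
  "moves": [
    [0, 0, 0.3, 0],
    [0, 0, 0.3, 0]
  ]
}}

```text
time_s: 11.1
position: [0.5119, 0.2237, 0.139]
orientation: [0.976, 0.219, 0.003, -0.0]
ft_force: [-1.5, -0.8, 22.9]
opening: -0.0003
gripper_force: 11.5
```

>>> {"op": "play_rows", "data": {
  "moves": [
    [0, 0, -4, 0],
    [0, 0, -15, 0],
    [0, 0, -40, 0],
    [0, 0, -40, 0],
    [0, 0, -40, 0]
  ]
}}

```text
time_s: 11.52
position: [0.5108, 0.2233, 0.1775]
orientation: [0.976, 0.219, 0.001, -0.0]
ft_force: [0.1, -0.8, -0.0]
opening: 0.0
gripper_force: 0.0
```

>>> {"op": "play_rows", "data": {
  "moves": [
    [0, 0, 0, 0],
    [0, 0, 0, 0],
    [0, 0, 0, 0],
    [0, 0, 0, 0],
    [0, 0, 0, 0],
    [0, 0, 0, 0]
  ],
  "gripper": 0.75
}}

```text
time_s: 12.02
position: [0.5103, 0.2231, 0.1759]
orientation: [0.976, 0.219, -0.0, 0.0]
ft_force: [-0.3, 0.1, -0.1]
opening: 0.0641
gripper_force: 0.0
```

```bash
python3 - <<'E'
from h import *
s=read_state();print(s["time_s"],s["position"],s["opening"],s["ft_force"])
print(tool([.5106,.2232,.0945]))
E
```

```text
12.0167 [0.5103325 0.2231466 0.1758722] 0.06408192743812868 [-0.3239013   0.12168315 -0.12639553]
[2.93589584e-01 6.70140481e-02 8.13721024e+01]
```

>>> {"op": "play_rows", "data": {
  "moves": [
    [0.3, 0, 25, 0],
    [0.3, 0, 50, 0],
    [0.3, 0, 68, 0],
    [0.3, 0, 77, 0],
    [0.3, 0, 80, 0],
    [0.3, 0, 80, 0],
    [0.3, 0, 80, 0]
  ]
}}

```text
time_s: 12.6
position: [0.5112, 0.2235, 0.0971]
orientation: [0.976, 0.219, 0.001, -0.0]
ft_force: [0.2, -0.4, 0.1]
opening: 0.0643
gripper_force: 0.0
```

>>> {"op": "play_rows", "data": {
  "moves": [
    [0, 0, 0, 0],
    [0, 0, 0, 0],
    [0, 0, 0, 0],
    [0, 0, 0, 0],
    [0, 0, 0, 0],
    [0, 0, 0, 0]
  ],
  "gripper": 0.25,
  "newtons": 70
}}

```text
time_s: 13.1
position: [0.5111, 0.2235, 0.097]
orientation: [0.976, 0.219, 0.001, -0.0]
ft_force: [-0.7, 1.0, 6.7]
opening: 0.0346
gripper_force: 69.4
```

>>> {"op": "play_rows", "data": {
  "moves": [
    [0, 0, -1, 0],
    [0, 0, -3, 0],
    [0, 0, -6, 0],
    [0, 0, -10, 0],
    [0, 0, -15, 0],
    [0, 0, -20, 0],
    [0, 0, -26, 0],
    [0, 0, -32, 0],
    [0, 0, -38, 0],
    [0, 0, -43, 0],
    [0, 0, -46, 0],
    [0, 0, -46, 0],
    [0, 0, -46, 0],
    [0, 0, -46, 0],
    [0, 0, -46, 0],
    [0, 0, -46, 0]
  ]
}}

```text
time_s: 14.43
position: [0.5106, 0.2233, 0.1418]
orientation: [0.976, 0.219, -0.0, 0.0]
ft_force: [-0.4, -0.2, -6.0]
opening: 0.0342
gripper_force: 70.0
```

```bash
python3 - <<'E'
from h import *
s=read_state();print(s["time_s"],s["position"],s["opening"],s["ft_force"],s["moment"])
m=camera_model("scene");im=capture("scene");cv2.imwrite("pics/s2.png",im[:,:,::-1])
u,v=map(int,proj(m,[.51,.223,.11]));cv2.imwrite("pics/s2c.png",cv2.resize(im[v-50:v+50,u-60:u+60,::-1],(720,600),interpolation=cv2.INTER_CUBIC))
E
```

```text
14.4333 [0.5105517  0.22325181 0.14180308] 0.034230325067290075 [-0.3910911  -0.23358961 -6.0211263 ] [-0.02901437 -0.03918768  0.02632   ]
```

View pics/s2c.png

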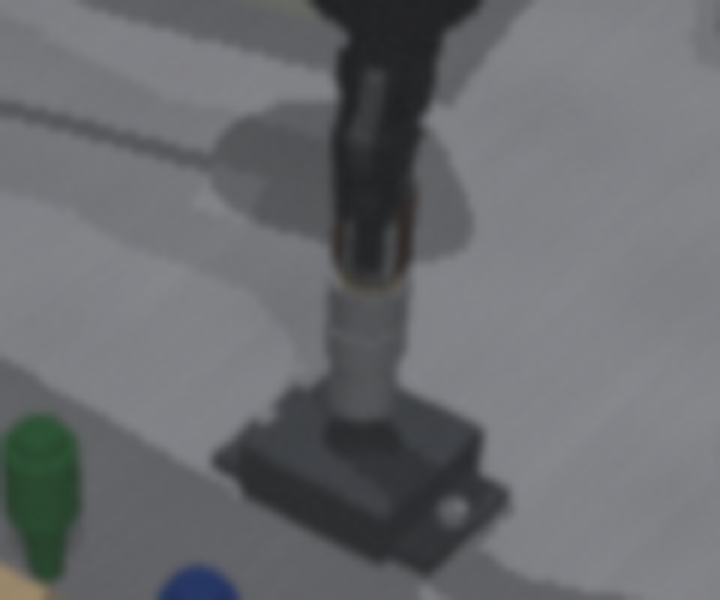

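Drum and sleeve hang clear of the holder (scene crop shows the sleeve foot above the pocket). On to the rack.

>>> {"op": "play_rows", "data": {
  "moves": [
    [0, 0, -12, 0],
    [0, 0, -32, 0],
    [0, 0, -55, 0],
    [0, 0, -75, 0],
    [-4, 10, -88, 0],
    [-14, 30, -93, 0],
    [-27, 60, -93, 0],
    [-42, 92, -93, 0],
    [-58, 128, -93, 0],
    [-75, 165, -93, 0],
    [-92, 203, -93, 0],
    [-109, 241, -93, 0],
    [-126, 279, -93, 0],
    [-143, 316, -93, 0],
    [-160, 352, -93, 0],
    [-176, 387, -93, 0],
    [-190, 420, -93, 0],
    [-203, 448, -93, 0],
    [-212, 468, -93, 0],
    [-217.8, 480.3, -93, 0]
  ]
}}

```text
time_s: 16.15
position: [0.5182, -0.3068, 0.2352]
orientation: [0.976, 0.218, -0.0, 0.0]
ft_force: [-0.3, -0.2, -5.1]
opening: 0.0345
gripper_force: 70.5
```

>>> {"op": "play_rows", "data": {
  "moves": [
    [0, 0, 0, 0],
    [0, 0, 0, 0],
    [0, 0, 0, 0]
  ]
}}

```text
time_s: 16.4
position: [0.5191, -0.3032, 0.2352]
orientation: [0.976, 0.219, -0.0, -0.0]
ft_force: [0.2, 0.2, -4.4]
opening: 0.0349
gripper_force: 70.7
```

```bash
python3 - <<'E'
from h import *
s=read_state();print(s["time_s"],s["position"],s["opening"],s["ft_force"])
m,im=look("w4");print("pocket exp",proj(m,[.519,-.3035,.03]))
cv2.imwrite("pics/w4.png",im[:,:,::-1])
c=camera_model("top");capture("top");print([ (d["rect"],d["confidence"]) for d in nets.spot_in("top","rack")[:2]])
print(tool([.519,-.3035,.1]))
E
```

```text
16.4 [ 0.51911911 -0.30317292  0.23522672] 0.03493252653716708 [ 0.1978064   0.23245771 -4.36394119]
pocket exp (np.float64(319.0603924252209), np.float64(173.0160605186719))
[([381.5, 222.4, 480.6, 262.2], 0.98), ([189.6, 215.0, 235.9, 274.7], 0.57)]
[ -0.48773856   0.24757821 135.33639045]
```

View pics/w4.png

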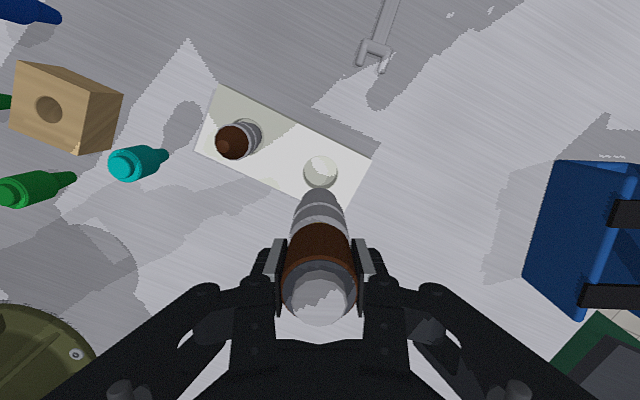

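Pocket at (320,172), matching the expected pixel; the fall line is right. Lower.

>>> {"op": "play_rows", "data": {
  "moves": [
    [-0.3, 0, 10, 0],
    [-0.3, 0, 30, 0],
    [-0.3, 0, 55, 0],
    [-0.3, 0, 80, 0],
    [-0.3, 0, 100, 0],
    [-0.3, 0, 113, 0],
    [-0.3, 0, 122, 0],
    [-0.3, 0, 128, 0],
    [-0.3, 0, 132, 0],
    [-0.3, 0, 134, 0],
    [-0.3, 0, 134, 0],
    [-0.3, 0, 134, 0]
  ]
}}

```text
time_s: 17.55
position: [0.5191, -0.3043, 0.1017]
orientation: [0.976, 0.219, 0.0, 0.0]
ft_force: [0.6, -0.3, -5.3]
opening: 0.0346
gripper_force: 70.8
```

>>> {"op": "play_rows", "data": {
  "moves": [
    [0, 0, 0.5, 0],
    [0, 0, 1, 0],
    [0, 0, 1.5, 0],
    [0, 0, 2, 0],
    [0, 0, 2, 0]
  ]
}}

```text
time_s: 17.97
position: [0.5188, -0.3041, 0.099]
orientation: [0.976, 0.219, -0.0, -0.0]
ft_force: [0.3, 0.3, -5.8]
opening: 0.0343
gripper_force: 70.8
```

>>> {"op": "play_rows", "data": {
  "moves": [
    [0, 0, 0.5, 0],
    [0, 0, 1, 0],
    [0, 0, 1, 0]
  ]
}}

```text
time_s: 18.22
position: [0.5188, -0.3041, 0.098]
orientation: [0.976, 0.219, -0.0, -0.0]
ft_force: [0.9, 1.1, -4.1]
opening: 0.0347
gripper_force: 70.8
```

>>> {"op": "play_rows", "data": {
  "moves": [
    [0, 0, 0.5, 0],
    [0, 0, 1, 0],
    [0, 0, 1, 0]
  ]
}}

```text
time_s: 18.47
position: [0.5189, -0.3042, 0.0972]
orientation: [0.976, 0.219, 0.0, 0.0]
ft_force: [-1.0, -0.1, -5.0]
opening: 0.0342
gripper_force: 71.1
```

>>> {"op": "play_rows", "data": {
  "moves": [
    [0, 0, 0.5, 0],
    [0, 0, 1, 0],
    [0, 0, 1, 0]
  ]
}}

```text
time_s: 18.72
position: [0.5192, -0.3043, 0.0971]
orientation: [0.976, 0.219, 0.0, 0.0]
ft_force: [-1.4, 2.3, 5.7]
opening: 0.0345
gripper_force: 72.0
```

>>> {"op": "play_rows", "data": {
  "moves": [
    [0, 0, 0, 0],
    [0, 0, 0, 0],
    [0, 0, 0, 0],
    [0, 0, 0, 0],
    [0, 0, 0, 0],
    [0, 0, 0, 0]
  ],
  "gripper": 0.75
}}

```text
time_s: 19.22
position: [0.5189, -0.3041, 0.0961]
orientation: [0.976, 0.219, 0.0, 0.0]
ft_force: [0.8, -0.0, 0.4]
opening: 0.0637
gripper_force: 0.0
```

>>> {"op": "play_rows", "data": {
  "moves": [
    [0, 0, -8, 0],
    [0, 0, -30, 0],
    [0, 0, -65, 0],
    [0, 0, -100, 0],
    [0, 0, -110, 0],
    [0, 0, -110, 0],
    [0, 0, -110, 0]
  ]
}}

```text
time_s: 19.8
position: [0.5188, -0.3041, 0.2063]
orientation: [0.976, 0.219, 0.0, 0.0]
ft_force: [-0.4, 0.5, -1.7]
opening: 0.0643
gripper_force: 0.0
```

```bash
python3 - <<'E'
from h import *
s=read_state();print(s["time_s"],s["position"],s["opening"],s["ft_force"])
m,im=look("w5");print("boss exp",proj(m,[.519,-.304,.139]))
cv2.imwrite("pics/w5c.png",cv2.resize(im[80:300,180:470,::-1],(790,600),interpolation=cv2.INTER_CUBIC))
E
```

```text
19.8 [ 0.51884584 -0.30413691  0.20633798] 0.06430233159723106 [-0.38582295  0.5081628  -1.6570004 ]
boss exp (np.float64(318.860725309619), np.float64(211.2016883232218))
```

View pics/w5c.png

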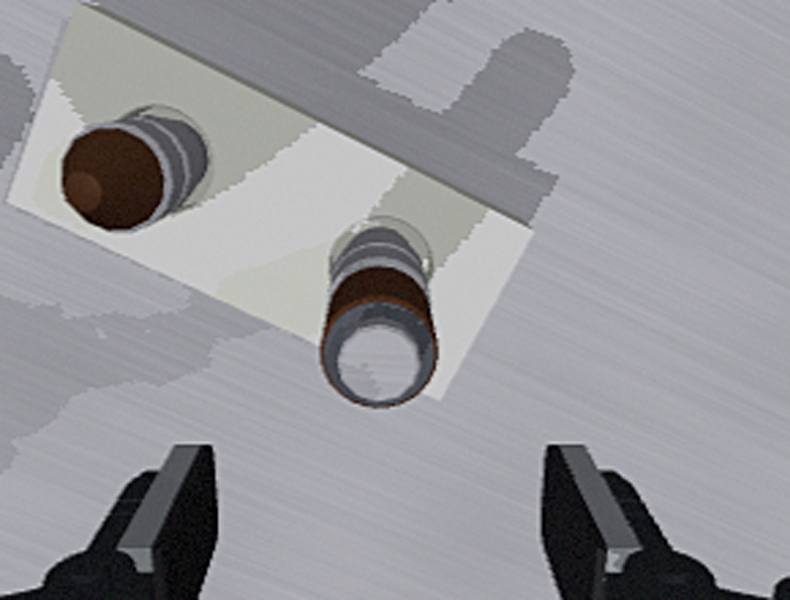

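Sleeve and drum stand upright in the pocket (boss at px (319.5,213), expected (319,211)); the robot is clear.

```bash
python3 -c "
from station import robot
print(robot.job_done())"
```

```text
the job is handed in; nothing more can be done
None
```

I tapped the drum home in its sleeve at 20–23 N, lifted both out by the drum alone and stood them upright in the rack's empty pocket, then handed the job in at about 20 s; no verdict was returned.

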